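# Pop open the wide waste bin with one press on its touch latch

### The arm

A 7-joint arm with a two-finger parallel gripper is mounted at the origin on the work surface. World frame = base frame: x ahead of the robot, y to its left, z up, the work surface at z = 0. Lengths are in m, angles in degrees, forces in N, time in s.
With the tool pointing down it reaches from about 0.4 to 0.925 m from the base axis. Payload 4.1 kg.
Tool frame: the origin (TCP) lies on the centre line of the jaws, within the pads' length; the fingertips stand 19 mm ahead of it and the grasp point (between the pads) is the TCP; z points along the fingers, y is the line along which they close (so a half turn about z gives the same grasp; the last joint's range is limited). The gripper opens to 85 mm and grips with 20 to 120 N. Pads are 22 mm wide; open, the fingers measure 114 mm over their backs; the gripper's body (76 mm by 85 mm) begins 54 mm behind the grasp point. The pads swing forward as they close: fully open they stand 13 mm farther back than shut.
Start: joints at [-75.287, 22.827, 2.584, 88.041, -1.071, 69.15, -2.905], TCP at [0.226, 0.609, 0.211] pointing down, gripper open.
Joint ranges: [-161.44, 161.44], [-28.35, 127.94], [-78.24, 83.42], [0, 140.83], [-78.03, 258.03], [13.02, 114.36], [-168.23, 168.23]. Speed limits (degrees/s): [147.25, 147.25, 180, 180, 180, 180, 180].

### API

Orientations are given as [roll, pitch, yaw] about the fixed x, y, z axes, in that order (R = Rz(yaw) Ry(pitch) Rx(roll)).
In Python, from workcell import readout, vision, job gives the robot as it stands.
- The arm moves only by the shell command python3 -m inch 'ROWS' [FORCE]. ROWS is JSON, a list of rows, each a list of 3 entries, a list of its own where there are three numbers: the shift along the tool's x, y, z each as a share of 250 mm, from -1 to 1, then the turn, a rotation vector about the tool's x, y, z each as a share of 180 degrees, from -1 to 1, then the closure, from 0 (fully open) to 1 (shut). A call has 1 to 8 rows; each row is the pose to reach, as a shift and turn from the pose commanded when the call began, along the tool's axes at that moment, turning the shorter way round; what a row does not reach only later rows make up. A row lasts 1/12 s, in which the tool goes at most 41.7 mm and 7.16 degrees, less where a joint would pass 70% of its speed; a pose out of reach is approached as far as the arm can. A call with a number of a shift or a turn outside -1 to 1 is refused whole. A call with a gripper value outside its range is refused whole. The fingers move at their own pace and stop on an object; FORCE is the grip in N (left out, the last holds). Time passes only in rows, so rows that repeat a pose let the fingers close. It gives the time, the measured TCP pose, the force, the opening and the grip force at its end, in the units of the state.
- readout.get_state(): the state, without advancing time (a new reading comes with each control period).
- vision.snapshot(name): name is "scene" or "top" or "wrist"; returns a dict with "image" (384x512x3 uint8, red, green, blue), "z_map" (384x512 float32, m along the optical axis (not along the pixel's ray), 0 where there is no reading), "fov_y" (degrees; the focal length in pixels is half the picture's height over the tangent of half this angle, whatever the lens; pixels are square), "cx", "cy" (the principal point, pixels), "extrinsics" (4x4, takes a point from camera to world coordinates); the wrist camera has in their place "mount" (4x4, takes a point from camera to tool coordinates, whose origin is the TCP and whose axes are the flange's). Camera axes: x right, y up, looking along -z (the intrinsics and any distortion apply to the point x, -y, -z); pixel columns grow to the right and rows downward; lengths in m; the calibration is good to about 2 mm. A picture is of the moment at which its call begins: read the wrist's pose just before it.
- job.sign_off(): hands the job in; it is judged then, once.
Trained networks look in the newest picture that a camera, given by its name, has taken for a name from the list of things; names that differ only in an ending like _2 or _b are one class to them, and where a whole thing is asked for, a point or a joint stands for the part that bears it (a point fixed in the world has none). Each returns a list of dicts, best first, with "confidence" (0 to 1); they miss things now and then, are a little off and sometimes report something else, mostly with a low value. They report only what shows in the picture. A call takes as long as a camera call. They do not tell look-alikes from the thing itself.
- vision.recognise(label, camera): "extent" ([left, top, right, bottom] in pixels, round what is visible of it).
- vision.pinpoint(label, camera): "uv" ([column, row] in pixels: a listed point, or the origin of a listed thing).
The state is a dict: "time_s": time; "q": joint angles; "dq": joint speeds; "tau": joint torques, N m; "tool_pos": TCP position; "tcp_rot": TCP orientation; "contact_force": force on the tool from outside, world axes, zero at the start; "wrist_torque": the same for the moment, N m; "grip_width": finger opening in m; "finger_force": force on a finger pad.
Only numpy, scipy, OpenCV 4.12 (cv2) and the standard library are available. Lean on these libraries where they do the work, as an engineer would, in place of code of your own. Each camera call takes 0.05 s, during which the arm holds its last target. There are 200 camera calls.

### The job

Open the wider of the two worktop waste bins for the trimmings: with the tips of the closed fingers give the round finger mark at the front of its lid one gentle push down, until the push-push latch lets go, then take the hand straight up out of the way and let the lid spring up by itself. Do not push the lid down again once it has popped, do not take hold of it or force it, and wait to see that it stays fully open with the hand clear. Leave the slim bin shut and the jar, canister and pepper mill standing where they are.

Things in the scene. Friction and masses are not known exactly. Their poses are not given: they have to be found in the camera images.
- wide_bin: the wider of two white plastic worktop waste bins, fixed on the worktop: 180 mm wide (own y), 200 deep (own x), 200 high; grey rim 8 mm wide (12 at front and back) round a grey lid. Origin: centre of the underside; +z up, the front (latch side, nearer the robot) faces own -x, the hinge is on the +x side. Yaw within 0.3 rad. It may stand left, middle or right.
- wide_lid (a joint): hinge of the wider lid, rad: 0 latched shut; -0.047 pressed to its stop; 1.3 fully open, held by its spring. Pressing past -0.029 (4.5 mm at the finger mark, stop at 7 mm; about 4 N there, more nearer the hinge) and letting go releases it: it rises by itself in 1 to 2 s with about 2 N, following a finger still on it. A shallower press leaves it latched; pressing an open lid down latches it again.
- wide_press (a point): point on top of the wider bin's lid: centre of the round finger mark (28 mm across), 21 mm from the lid's front edge, midway across, 150 mm from the hinge line, 200 mm above the worktop while shut; moves with the lid. +z out of the lid's top, -x to its front edge. Lid 160 mm wide, 171 long, 8 thick, flush with the rim while shut.
- slim_bin: the narrower of two white plastic worktop waste bins, fixed on the worktop: 110 mm wide (own y), 200 deep (own x), 200 high; grey rim 8 mm wide (12 at front and back) round a grey lid. Origin: centre of the underside; +z up, the front (latch side, nearer the robot) faces own -x, the hinge is on the +x side. Yaw within 0.3 rad. It may stand left, middle or right.
- slim_lid (a joint): hinge of the narrower bin's lid, rad, with the same kind of latch: 0 = latched shut (as at the start), 1.3 = fully open. To be left shut.
- slim_press (a point): point on top of the narrower bin's lid: centre of the round finger mark (28 mm across), 21 mm from the lid's front edge, midway across, 150 mm from the hinge line, 200 mm above the worktop while shut; moves with the lid. +z out of the lid's top, -x to its front edge. Lid 90 mm wide, 171 long, 8 thick, flush with the rim while shut.
- jar: loose glass jar of bay leaves with a brass lid, 70 mm across, 110 mm high, standing nearer the robot than the bins, to the left or right. Origin: centre of its underside.
- canister: loose round steel storage canister with a knob on top, 116 mm across, 168 mm high, 0.9 kg, standing in the row with the two bins. Origin: centre of its underside.
- mill: loose dark wooden pepper mill, 54 mm across, 130 mm high, standing nearer the robot than the bins, on the other side from the jar. Origin: centre of its underside.
There are look-alikes about, which are no part of the job. What is meant by the canister is not green, and is the smaller of those in its own colour.

How it is judged:
By the outcome, as a careful person would: the job done as asked, in the order asked, and still so for the second after the job is handed in, with the robot touching nothing.
It also fails if it takes over 34 s, if anything falls off the work surface, if the arm or the gripper's body presses on something with over 40 N, if the wrist force passes 120 N, or if a joint passes its speed limit or range.

## Working session

There is one attempt and no reset: what is moved stays moved. The work goes in short steps, Python scripts to look and compute and a shell command to move; the robot and the scene stay as the last step left them, time stands still between calls to the robot, and variables do not carry over. Pictures are saved under pics/ and viewed, at most 10 in all, crops included, and the job is handed in when it is done.

```bash
mkdir -p pics
cat > h.py <<'E'
import numpy as np,cv2
from workcell import readout,vision,job
def px2w(s,u,v,z=None):
    H,W=s["z_map"].shape; f=H/2/np.tan(np.radians(s["fov_y"]/2))
    d=z if z is not None else s["z_map"][int(round(v)),int(round(u))]
    p=np.array([(u-s["cx"])/f*d,-(v-s["cy"])/f*d,-d,1])
    return (s["extrinsics"]@p)[:3]
E
python3 - <<'E'
from h import *
st=readout.get_state();print({k:np.round(st[k],3) for k in("time_s","tool_pos","tcp_rot","contact_force","grip_width")})
for c in("scene","top"):
    s=vision.snapshot(c);cv2.imwrite(f"pics/{c}0.png",s["image"][:,:,::-1]);print(c,[k for k in s])
    for l in("wide_press","slim_press"):
        for r in vision.pinpoint(l,c)[:3]:
            print(l,np.round(r["uv"],1),round(r["confidence"],2),px2w(s,*r["uv"]).round(4))
    for l in("wide_bin","slim_bin","jar","canister","mill"):
        for r in vision.recognise(l,c)[:4]:
            e=r["extent"];print(l,np.round(e),round(r["confidence"],2),px2w(s,(e[0]+e[2])/2,(e[1]+e[3])/2).round(3))
E
```

```text
{'time_s': np.float64(0.0), 'tool_pos': array([0.226, 0.609, 0.21 ]), 'tcp_rot': array([-1.79890e+02,  8.00000e-03,  1.59624e+02]), 'contact_force': array([-0.807, -0.389,  0.035]), 'grip_width': np.float64(0.085)}
scene ['image', 'z_map', 'fov_y', 'cx', 'cy', 'extrinsics']
wide_press [179.7 143. ] 0.8 [0.5833 0.2835 0.1958]
slim_press [362.7 225.2] 0.72 [ 0.528  -0.2958  0.1977]
slim_press [196.5 150.6] 0.15 [0.5769 0.2262 0.1984]
wide_bin [145.  91. 227. 182.] 0.96 [0.608 0.273 0.198]
slim_bin [329. 169. 399. 255.] 0.81 [ 0.564 -0.289  0.201]
jar [159. 213. 184. 239.] 0.86 [0.355 0.228 0.113]
canister [212. 218. 264. 276.] 0.7 [0.352 0.007 0.207]
canister [252. 168. 293. 213.] 0.67 [ 0.553 -0.023  0.148]
canister [306. 136. 345. 182.] 0.65 [ 0.706 -0.142  0.148]
top ['image', 'z_map', 'fov_y', 'cx', 'cy', 'extrinsics']
wide_press [128.7 174.6] 0.82 [0.5763 0.2936 0.2031]
wide_press [259.6 190.3] 0.44 [ 0.551  -0.0174  0.1459]
slim_press [378.3 198.3] 0.79 [ 0.528  -0.2952  0.199 ]
wide_bin [ 95. 108. 178. 199.] 0.86 [0.629 0.279 0.197]
slim_bin [341. 131. 404. 223.] 0.56 [ 0.578 -0.282  0.201]
jar [139. 250. 171. 278.] 0.96 [0.367 0.241 0.111]
jar [ 95. 113. 167. 184.] 0.34 [0.64  0.293 0.199]
canister [240. 160. 285. 209.] 0.81 [ 0.562 -0.024  0.166]
canister [212. 231. 282. 300.] 0.78 [0.367 0.012 0.221]
canister [282.  95. 337. 150.] 0.68 [ 0.724 -0.14   0.151]
mill [336. 266. 365. 286.] 0.62 [ 0.344 -0.245  0.116]
mill [ 91. 107. 178. 198.] 0.21 [0.631 0.283 0.198]
```

Run:
```python
from h import *
a=cv2.imread("pics/scene0.png");b=cv2.imread("pics/top0.png")
cv2.imwrite("pics/topbig.png",cv2.resize(b[80:320,60:440],None,fx=2.1,fy=2.1,interpolation=cv2.INTER_CUBIC))
```

```text
(no output)
```

View pics/scene0.png

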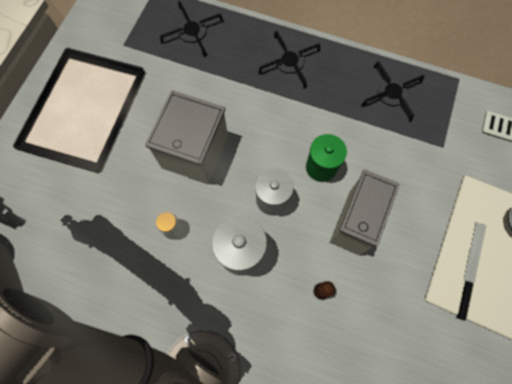

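View pics/topbig.png

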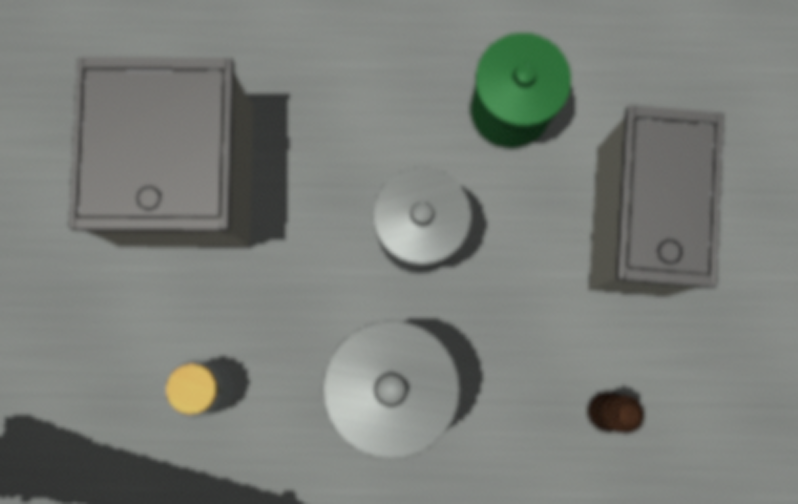

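The networks' finds agree with the picture.
- **Bins:** the wide bin is on the left, with its mark at about (130, 174) in the top view. The slim bin is on the right, with its mark at about (378, 199).
- **Canisters:** there are three candidates. Green, at crop (522,78), is out by colour. Of the two steel ones, the large one at crop (391,389) is the look-alike, and the smaller one at crop (422,214), in the bin row, is the one meant. None of them needs touching.

Next I measure the wide bin's rim and mark precisely.

Run:
```python
from h import *
s=vision.snapshot("top");z=s["z_map"];H,W=z.shape;f=H/2/np.tan(np.radians(s["fov_y"]/2))
vv,uu=np.mgrid[:H,:W]
P=np.stack([(uu-s["cx"])/f*z,-(vv-s["cy"])/f*z,-z,np.ones_like(z)],-1)@s["extrinsics"].T
m=(abs(P[...,2]-.2)<.012)&(P[...,1]>.15)&(P[...,0]>.48)&(z>0)
m=cv2.morphologyEx(m.astype(np.uint8),cv2.MORPH_OPEN,np.ones((5,5)))>0
q=P[m][:,:2];print(m.sum(),P[m][:,2].mean())
r=cv2.minAreaRect((q*1000).astype(np.float32));print(r,cv2.boxPoints(r).round(0).tolist())
print("mark",px2w(s,130.5,173.8))
st=readout.get_state();print(st["q"],st["time_s"])
w=vision.snapshot("wrist");print(w["mount"].round(3),w["fov_y"])
```

```text
5891 0.198990466881774
((644.598388671875, 291.8879699707031), (201.2365264892578, 180.78880310058594), 0.4161074161529541) [[543.0, 382.0], [545.0, 201.0], [746.0, 202.0], [745.0, 383.0]]
mark [0.57853163 0.28986512 0.20138765]
[-75.28561725  22.8280886    2.58367274  88.03873402  -1.06974627
  69.14980105  -2.90427837] 0.85
[[-0.     0.947  0.322  0.083]
 [ 1.    -0.     0.001 -0.001]
 [ 0.001  0.322 -0.947 -0.164]
 [ 0.     0.     0.     1.   ]] 64.64572040346503
```

```bash
python3 -m inch '[[[-0.3,-0.12,-0.4],[0,0,0],1],[[-0.3,-0.12,-0.4],[0,0,0],1],[[-0.3,-0.12,-0.4],[0,0,0],1],[[-0.88,-0.35,-0.4],[0,0,0],1],[[-0.88,-0.35,-0.4],[0,0,0],1],[[-0.88,-0.35,-0.4],[0,0,0],1],[[-0.88,-0.35,-0.4],[0,0,0],1],[[-0.88,-0.35,-0.4],[0,0,0],1]]'
python3 -m inch '[[[-0.88,-0.35,0],[0,0,0],1],[[-0.88,-0.35,0],[0,0,0],1],[[-0.88,-0.35,0],[0,0,0],1],[[-0.88,-0.35,0],[0,0,0],1],[[-0.88,-0.35,0],[0,0,0],1],[[-0.88,-0.35,0],[0,0,0],1],[[-0.88,-0.35,0],[0,0,0],1],[[-0.88,-0.35,0],[0,0,0],1]]'
python3 - <<'E'
from h import *
from scipy.spatial.transform import Rotation as R
st=readout.get_state();w=vision.snapshot("wrist")
T=np.eye(4);T[:3,:3]=R.from_euler("xyz",st["tcp_rot"],degrees=True).as_matrix();T[:3,3]=st["tool_pos"]
w["extrinsics"]=T@w["mount"];cv2.imwrite("pics/w1.png",w["image"][:,:,::-1])
print(st["time_s"],st["tool_pos"],st["tcp_rot"],st["contact_force"],st["grip_width"])
for r in vision.pinpoint("wide_press","wrist"):print(r,px2w(w,*r["uv"]))
np.save("w1.npy",w,allow_pickle=True)
E
```

```text
time_s: 1.57
tool_pos: [0.4104, 0.4427, 0.3117]
tcp_rot: [-179.9, 0.4, 158.8]
contact_force: [-0.2, -1.1, -0.1]
grip_width: -0.0002
finger_force: 0.0
time_s: 2.23
tool_pos: [0.5792, 0.2899, 0.3107]
tcp_rot: [-180.0, 0.0, 159.4]
contact_force: [-0.9, 1.1, 0.2]
grip_width: -0.0002
finger_force: 0.0
2.2333 [0.57920237 0.28991787 0.31068526] [-1.79966938e+02  1.51280037e-02  1.59355607e+02] [-0.9215975   1.08321603  0.15025066] -0.00024344025182425715
{'uv': [250.6, 175.9], 'confidence': 0.56} [0.57258314 0.29021341 0.20152439]
```

View pics/w1.png

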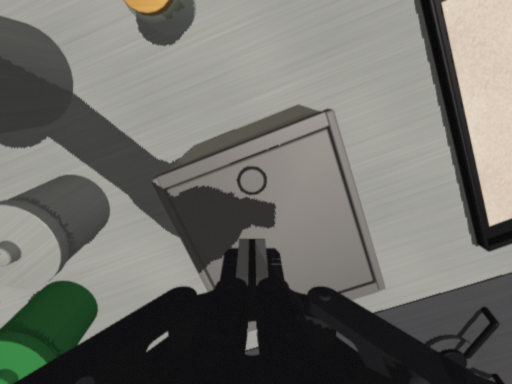

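The wrist view shows the mark ring at (252, 181) on the wide lid, which is shut. It projects to about (0.576, 0.290), under the fingertips. I move down to just above it.

```bash
python3 -m inch '[[[0.008,0,0.1],[0,0,0],1],[[0.008,0,0.2],[0,0,0],1],[[0.008,0,0.28],[0,0,0],1],[[0.008,0,0.34],[0,0,0],1],[[0.008,0,0.34],[0,0,0],1],[[0.008,0,0.34],[0,0,0],1]]'
```

```text
time_s: 2.83
tool_pos: [0.5745, 0.2945, 0.2255]
tcp_rot: [-180.0, -0.1, 159.8]
contact_force: [-0.4, 0.3, 0.0]
grip_width: -0.0
finger_force: 0.0
```

```bash
python3 -m inch '[[[-0.012,-0.01,0],[0,0,0],1],[[-0.012,-0.01,0.01],[0,0,0],1],[[-0.012,-0.01,0.016],[0,0,0],1],[[-0.012,-0.01,0.02],[0,0,0],1],[[-0.012,-0.01,0.024],[0,0,0],1],[[-0.012,-0.01,0.024],[0,0,0],1]]'
```

```text
time_s: 3.33
tool_pos: [0.5779, 0.2894, 0.2199]
tcp_rot: [180.0, -0.0, 159.6]
contact_force: [-0.3, 1.0, -0.3]
grip_width: -0.0001
finger_force: 0.0
```

```bash
python3 -m inch '[[[0,0,0.006],[0,0,0],1],[[0,0,0.012],[0,0,0],1],[[0,0,0.018],[0,0,0],1],[[0,0,0.022],[0,0,0],1],[[0,0,0.026],[0,0,0],1],[[0,0,0.026],[0,0,0],1]]'
```

```text
time_s: 3.83
tool_pos: [0.5778, 0.2893, 0.2131]
tcp_rot: [-180.0, -0.0, 159.6]
contact_force: [0.2, 0.2, 0.3]
grip_width: 0.0
finger_force: 0.0
```

There's no force yet, so I keep going down in small steps.

```bash
python3 -m inch '[[[0,0,0.008],[0,0,0],1],[[0,0,0.008],[0,0,0],1]]'
python3 - <<'E'
from h import *
from scipy.spatial.transform import Rotation as R
st=readout.get_state();w=vision.snapshot("wrist")
cv2.imwrite("pics/w2.png",w["image"][:,:,::-1][100:384,130:400].repeat(2,0).repeat(2,1))
print(st["tool_pos"],st["contact_force"],st["wrist_torque"])
E
```

```text
time_s: 4.0
tool_pos: [0.5778, 0.2893, 0.2111]
tcp_rot: [-180.0, -0.0, 159.6]
contact_force: [-0.1, -0.9, 0.5]
grip_width: -0.0001
finger_force: 0.0
[0.57782222 0.28930154 0.21110294] [-0.06113038 -0.94078795  0.45866823] [-0.04596475  0.03998315  0.04193228]
```

View pics/w2.png

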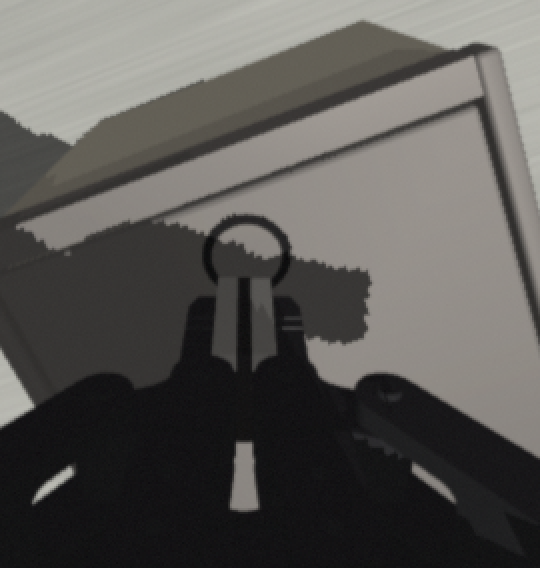

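Run:
```python
from h import *
from scipy.spatial.transform import Rotation as R
st=readout.get_state();w=vision.snapshot("wrist")
T=np.eye(4);T[:3,:3]=R.from_euler("xyz",st["tcp_rot"],degrees=True).as_matrix();T[:3,3]=st["tool_pos"]
w["extrinsics"]=T@w["mount"]
Ti=np.linalg.inv(T)
for u,v in [(253,228),(253,215),(232,225),(275,228),(245,241),(245,244),(245,250),(245,260),(245,270),(258,244),(258,260),(300,280),(330,180)]:
    p=px2w(w,u,v);print(u,v,p.round(4),"tool",(Ti@np.r_[p,1])[:3].round(4))
```

```text
253 228 [0.5772 0.2895 0.2023] tool [ 0.0007 -0.      0.0089]
253 215 [0.5691 0.2925 0.2019] tool [ 0.0094 -0.      0.0093]
232 225 [0.5706 0.278  0.2025] tool [ 0.0028 -0.0131  0.0087]
275 228 [0.5824 0.3024 0.2015] tool [0.0003 0.0138 0.0097]
245 241 [0.5658 0.2893 0.2395] tool [ 0.0113 -0.0042 -0.0283]
245 244 [0.5662 0.2893 0.2419] tool [ 0.0109 -0.0041 -0.0307]
245 250 [0.5661 0.2895 0.248 ] tool [ 0.0111 -0.004  -0.0368]
245 260 [0.5661 0.2897 0.257 ] tool [ 0.0112 -0.0038 -0.0458]
245 270 [0.566  0.2899 0.2652] tool [ 0.0114 -0.0036 -0.054 ]
258 244 [0.5684 0.2953 0.2419] tool [ 0.0109  0.0023 -0.0307]
258 260 [0.5675 0.2953 0.258 ] tool [ 0.0118  0.002  -0.0468]
300 280 [0.625  0.3056 0.2008] tool [-0.0385  0.0316  0.0104]
330 180 [0.5642 0.3434 0.201 ] tool [0.0316 0.046  0.0102]
```

The depth map puts the visible fingertips at z≈0.238, about 37 mm above the lid. That's higher than the nominal tool length implies, and the mark is centred at tool (0.001, 0). So nothing has been touched yet, and I go on down, watching the force.

```bash
python3 -m inch '[[[0,0,0.008],[0,0,0],1],[[0,0,0.016],[0,0,0],1],[[0,0,0.016],[0,0,0],1]]'; python3 -m inch '[[[0,0,0.008],[0,0,0],1],[[0,0,0.016],[0,0,0],1],[[0,0,0.016],[0,0,0],1]]'
```

```text
time_s: 4.35
tool_pos: [0.5777, 0.2892, 0.2069]
tcp_rot: [-180.0, -0.0, 159.6]
contact_force: [-0.1, -0.7, -0.5]
grip_width: -0.0002
finger_force: 0.0
time_s: 4.6
tool_pos: [0.5777, 0.2892, 0.2028]
tcp_rot: [-180.0, -0.0, 159.6]
contact_force: [0.0, 0.6, -0.7]
grip_width: -0.0003
finger_force: 0.0
```

```bash
python3 -m inch '[[[0,0,0.016],[0,0,0],1],[[0,0,0.032],[0,0,0],1],[[0,0,0.032],[0,0,0],1]]'; python3 -m inch '[[[0,0,0.016],[0,0,0],1],[[0,0,0.032],[0,0,0],1],[[0,0,0.032],[0,0,0],1]]'
python3 - <<'E'
from h import *
from scipy.spatial.transform import Rotation as R
st=readout.get_state();w=vision.snapshot("wrist")
cv2.imwrite("pics/w3.png",w["image"][:,:,::-1][150:330,130:380].repeat(3,0).repeat(3,1))
T=np.eye(4);T[:3,:3]=R.from_euler("xyz",st["tcp_rot"],degrees=True).as_matrix();T[:3,3]=st["tool_pos"]
w["extrinsics"]=T@w["mount"];Ti=np.linalg.inv(T)
for v in range(205,262,4):
    p=px2w(w,246,v);print(v,p.round(4),"tool",(Ti@np.r_[p,1])[:3].round(4))
E
```

```text
time_s: 4.85
tool_pos: [0.5773, 0.2891, 0.1942]
tcp_rot: [-179.9, -0.1, 159.6]
contact_force: [-0.4, 0.9, -0.6]
grip_width: -0.0
finger_force: 0.0
time_s: 5.1
tool_pos: [0.5774, 0.2891, 0.1863]
tcp_rot: [-179.9, -0.1, 159.6]
contact_force: [-0.3, 0.2, -0.2]
grip_width: 0.0
finger_force: 0.0
205 [0.5523 0.2943 0.2011] tool [ 0.0253 -0.0038 -0.0148]
209 [0.5563 0.2927 0.196 ] tool [ 0.021  -0.0039 -0.0096]
213 [0.5568 0.2927 0.2006] tool [ 0.0206 -0.0039 -0.0143]
217 [0.5584 0.2921 0.2019] tool [ 0.0188 -0.0039 -0.0156]
221 [0.5607 0.2912 0.2016] tool [ 0.0164 -0.0039 -0.0153]
225 [0.5627 0.2904 0.2021] tool [ 0.0142 -0.0039 -0.0158]
229 [0.565  0.2896 0.2018] tool [ 0.0118 -0.0039 -0.0155]
233 [0.5672 0.2887 0.2018] tool [ 0.0094 -0.0039 -0.0155]
237 [0.5693 0.288  0.2023] tool [ 0.0072 -0.0039 -0.016 ]
241 [0.5658 0.2895 0.214 ] tool [ 0.011  -0.0037 -0.0277]
245 [0.566  0.2895 0.2178] tool [ 0.0108 -0.0036 -0.0315]
249 [0.566  0.2896 0.2218] tool [ 0.0109 -0.0035 -0.0355]
253 [0.5656 0.2899 0.2263] tool [ 0.0113 -0.0034 -0.04  ]
257 [0.5658 0.2899 0.2296] tool [ 0.0112 -0.0034 -0.0433]
261 [0.5661 0.2898 0.2326] tool [ 0.0109 -0.0033 -0.0463]
```

View pics/w3.png

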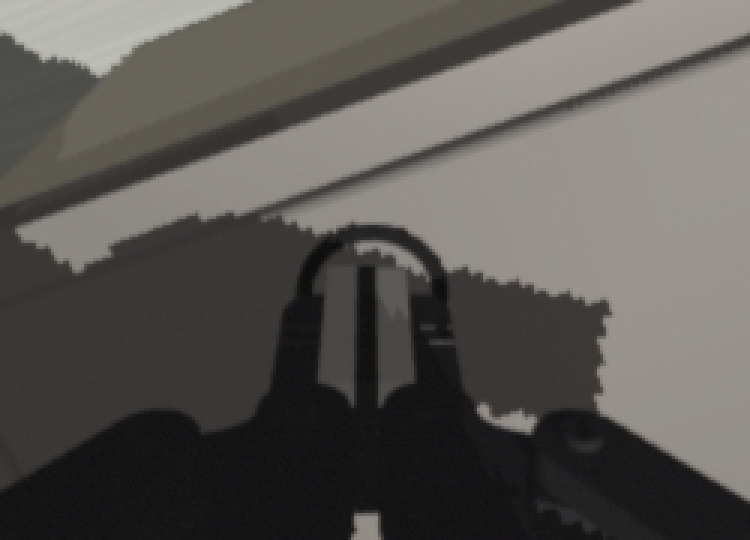

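The wrist view shows the tips over the mark's ring, centred about (253, 240), with about 11 mm still to go.

```bash
python3 -m inch '[[[0,0,0.016],[0,0,0],1],[[0,0,0.032],[0,0,0],1],[[0,0,0.032],[0,0,0],1]]'; python3 -m inch '[[[0,0,0.008],[0,0,0],1],[[0,0,0.008],[0,0,0],1]]'
```

```text
time_s: 5.4
tool_pos: [0.5782, 0.2895, 0.1791]
tcp_rot: [180.0, 0.0, 159.6]
contact_force: [0.8, -0.0, 1.9]
grip_width: 0.0
finger_force: 1.2
time_s: 5.57
tool_pos: [0.5782, 0.2895, 0.1778]
tcp_rot: [180.0, 0.0, 159.6]
contact_force: [-0.4, 0.5, 2.3]
grip_width: 0.0
finger_force: 1.4
```

```bash
python3 -m inch '[[[0,0,0.008],[0,0,0],1],[[0,0,0.008],[0,0,0],1]]'
```

```text
time_s: 5.73
tool_pos: [0.5781, 0.2895, 0.1756]
tcp_rot: [180.0, 0.0, 159.6]
contact_force: [0.5, -0.2, 3.4]
grip_width: -0.0005
finger_force: 1.8
```

```bash
python3 -m inch '[[[0,0,0.004],[0,0,0],1],[[0,0,0.006],[0,0,0],1],[[0,0,0.006],[0,0,0],1]]'
```

```text
time_s: 5.98
tool_pos: [0.5781, 0.2895, 0.174]
tcp_rot: [180.0, 0.0, 159.6]
contact_force: [-0.9, -0.3, 3.4]
grip_width: -0.0002
finger_force: 1.9
```

```bash
python3 -m inch '[[[0,0,0.004],[0,0,0],1],[[0,0,0.004],[0,0,0],1]]'
```

```text
time_s: 6.15
tool_pos: [0.578, 0.2895, 0.173]
tcp_rot: [180.0, 0.0, 159.6]
contact_force: [-0.6, -0.3, 4.0]
grip_width: 0.0002
finger_force: 2.1
```

```bash
python3 -m inch '[[[0,0,0.004],[0,0,0],1],[[0,0,0.004],[0,0,0],1]]'
```

```text
time_s: 6.32
tool_pos: [0.5781, 0.2895, 0.1729]
tcp_rot: [180.0, 0.0, 159.6]
contact_force: [-2.1, 0.9, 6.9]
grip_width: -0.0002
finger_force: 3.8
```

The force has risen and the motion has stopped, so the lid is at its stop, past the release point. I take the hand straight up, quickly.

```bash
python3 -m inch '[[[0,0,-1],[0,0,0],1],[[0,0,-1],[0,0,0],1],[[0,0,-1],[0,0,0],1],[[0,0,-1],[0,0,0],1],[[0,0,-1],[0,0,0],1],[[0,0,-1],[0,0,0],1],[[0,0,-1],[0,0,0],1],[[0,0,-1],[0,0,0],1]]'; python3 -m inch '[[[0,0,-0.3],[0,0,0],1],[[0,0,-0.3],[0,0,0],1],[[0,0,-0.3],[0,0,0],1],[[0,0,-0.3],[0,0,0],1],[[0,0,-0.3],[0,0,0],1],[[0,0,-0.3],[0,0,0],1],[[0,0,-0.3],[0,0,0],1],[[0,0,-0.3],[0,0,0],1]]'; python3 -m inch '[[[0,0,0],[0,0,0],1],[[0,0,0],[0,0,0],1],[[0,0,0],[0,0,0],1],[[0,0,0],[0,0,0],1],[[0,0,0],[0,0,0],1],[[0,0,0],[0,0,0],1],[[0,0,0],[0,0,0],1],[[0,0,0],[0,0,0],1]]'; python3 -m inch '[[[0,0,0],[0,0,0],1],[[0,0,0],[0,0,0],1],[[0,0,0],[0,0,0],1],[[0,0,0],[0,0,0],1],[[0,0,0],[0,0,0],1],[[0,0,0],[0,0,0],1],[[0,0,0],[0,0,0],1],[[0,0,0],[0,0,0],1]]'
python3 - <<'E'
from h import *
s=vision.snapshot("scene");cv2.imwrite("pics/s2.png",s["image"][:,:,::-1])
E
```

```text
time_s: 6.98
tool_pos: [0.5791, 0.2895, 0.4242]
tcp_rot: [179.8, 0.2, 159.6]
contact_force: [-0.0, 0.1, -1.7]
grip_width: -0.0002
finger_force: 0.0
time_s: 7.65
tool_pos: [0.5777, 0.2894, 0.4955]
tcp_rot: [-179.9, -0.1, 159.6]
contact_force: [0.0, -0.7, -0.1]
grip_width: -0.0001
finger_force: 0.0
time_s: 8.32
tool_pos: [0.578, 0.2893, 0.4969]
tcp_rot: [180.0, 0.0, 159.6]
contact_force: [-0.8, 0.4, 0.4]
grip_width: 0.0001
finger_force: 0.0
time_s: 8.98
tool_pos: [0.578, 0.2893, 0.497]
tcp_rot: [180.0, 0.0, 159.6]
contact_force: [0.4, -0.4, 0.1]
grip_width: -0.0001
finger_force: 0.0
```

View pics/s2.png

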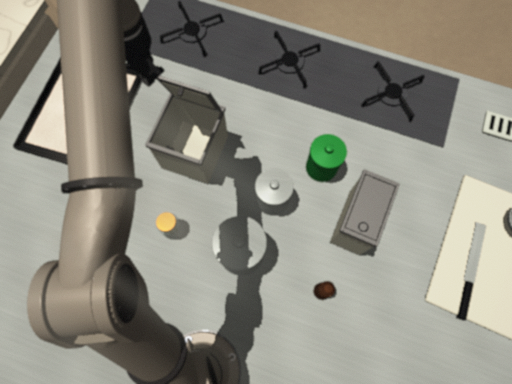

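The wide lid stands up at about (190, 97) and the bin's inside is visible. The slim bin, jar, canister and mill haven't moved. I wait another second and check the lid's height.

```bash
python3 -m inch '[[[0,0,0],[0,0,0],1],[[0,0,0],[0,0,0],1],[[0,0,0],[0,0,0],1],[[0,0,0],[0,0,0],1],[[0,0,0],[0,0,0],1],[[0,0,0],[0,0,0],1],[[0,0,0],[0,0,0],1],[[0,0,0],[0,0,0],1]]'
python3 - <<'E'
from h import *
for c in("scene","top"):
    s=vision.snapshot(c);z=s["z_map"];H,W=z.shape;f=H/2/np.tan(np.radians(s["fov_y"]/2))
    vv,uu=np.mgrid[:H,:W]
    P=np.stack([(uu-s["cx"])/f*z,-(vv-s["cy"])/f*z,-z,np.ones_like(z)],-1)@s["extrinsics"].T
    m=(z>0)&(P[...,0]>.65)&(P[...,0]<.77)&(abs(P[...,1]-.291)<.07)&(P[...,2]>.225)&(P[...,2]<.4)
    q=P[m]
    if len(q)>20:
        k=np.polyfit(q[:,2],q[:,0],1);print(c,len(q),q[:,2].max(),"angle",np.arctan2(1,-k[0]))
E
```

```text
time_s: 9.7
tool_pos: [0.578, 0.2893, 0.4969]
tcp_rot: [180.0, -0.0, 159.6]
contact_force: [0.8, -0.1, -1.1]
grip_width: -0.0001
finger_force: 0.0
scene 688 0.3609737679570679 angle 1.3393791911716761
top 585 0.3622896666798423 angle 1.376323927454467
```

The lid is fully open, at about 1.3 rad with its top edge at 0.36 m, and the hand is clear.

```bash
python3 -c "
from workcell import job;print(job.sign_off())"
```

```text
the job is handed in; nothing more can be done
None
```

The wide bin's lid popped after one gentle push (about 7 N at its stop) and stayed fully open with the hand clear; the slim bin stayed shut, the jar, canister and mill still stand where they were, and the job is handed in.

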